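Turn the stock carousel to its mark and load the sawn extrusion

TASK

Turn the carousel under the clear guard by pushing its divider plates, without spinning it fast, until the middle of its empty pocket stands at the steel index block at the rim on the open front side, and leave it there. Then take the sawn length of extrusion from the bench and lay it flat and endwise in that pocket, slid fully in against the round hub, with the pocket still at the mark. Leave the cup, the tape measure and the hacksaw where they are.

Things in the scene. Friction and masses are not known exactly. Their poses are not given: they have to be found in the camera images.
- turntable (a joint): Carousel angle: 0 (or a whole turn, 6.283) = empty pocket at the index block; positive = anticlockwise from above; starts 0.8 to 5.4, turns freely either way. Plywood disc, 360 mm across, top 50 mm above the bench. Light steady drag (about 2 N pushes it slowly at 130 mm from the axis); stops where left.
- hub (a point): Point on the carousel's axis at the height of the disc's top, 50 mm above the bench. Its axes turn with the disc: -x runs outward along the middle of the empty pocket, z up. A round hub of radius 50 mm, 50 mm tall, stands here.
- pocket (a point): Point on the disc's rim (180 mm from the axis, at the disc's top) in the middle of the empty pocket, at a short dark line. The pocket is a bare 72 degree sector, open at the rim, no lip. The other four pockets hold fixed stock (block, jar, angle bracket, bin of nuts) within 120 mm of the axis, 27 mm of the pocket's middle line and 70 mm tall.
- spoke (a point): Outer top end of one of five upright aluminium divider plates (spokes) on the disc: 8 mm thick, 45 mm tall (top 95 mm above the bench), radial from the hub to 175 mm from the axis, 72 degrees apart. This one borders the empty pocket, 36 degrees anticlockwise of its middle from above; the others are at 108, 180, 252, 324 degrees.
- mark (a point): Fixed point where the pocket point must come: 180 mm from the axis, at disc height, on the guard's open front side, which looks to the robot's right. +x points from here to the carousel's axis, z up. Just outside it stands the dark steel index block, 188 to 210 mm from the axis, 30 mm wide, top 48 mm above the bench.
- guard_edge (a point): Middle of the front lower edge of the fixed clear guard sheet over the whole carousel: underside 225 mm above the bench, 8 mm thick, edge 185 mm in front of the axis, straight, parallel to the mark's y. Side bars 203 to 233 mm either side of the axis, top at 255 mm; posts level with the axis and behind. Front open below: a tool must lean back 35 to 50 degrees to reach in.
- blank: Sawn length of square aluminium extrusion, 110 mm long (x), 40 mm wide (y), 40 mm tall (z), about 0.17 kg, lying on the bench to the right of the carousel. Origin at the centre of its underside.
- cup: Clear plastic cup, 76 mm across, 95 mm tall, standing on the bench. Origin at the centre of its underside. Leave it alone.
- tape: Tape measure, black, 70 mm by 34 mm by 60 mm tall. Origin at the centre of its underside. Leave it alone.
- hacksaw: Hacksaw lying flat on the bench, 400 mm long, 26 mm high, blue handle. Origin near the middle of its blade. Leave it alone.
Mind the look-alikes: they are no part of the job. Leave any brown or red look-alike of the blank alone.

How it is judged:
By the outcome, as a careful person would: the job done as asked, in the order asked, and still so for the second after the job is handed in, with the robot touching nothing.
It also fails if it takes over 72 s, if anything falls off the work surface, if the arm or the gripper's body presses on something with over 40 N, if the wrist force passes 120 N, or if a joint passes its speed limit or range.

ROBOT

A 7-joint arm with a two-finger parallel gripper is mounted at the origin on the work surface. World frame = base frame: x ahead of the robot, y to its left, z up, the work surface at z = 0. Lengths are in m, angles in rad, forces in N, time in s.
With the tool pointing down it reaches from about 0.4 to 0.925 m from the base axis. Payload 4.1 kg.
Tool frame: the origin (TCP) lies at the very end of the fingers, on their centre line; the grasp point (between the pads) lies 19 mm behind it (arm.tcp_to_grasp is the distance from the TCP to the grasp point, in m); z points along the fingers, y is the line along which they close (so a half turn about z gives the same grasp; the last joint's range is limited). The gripper opens to 85 mm and grips with 20 to 120 N. Pads are 22 mm wide; open, the fingers measure 114 mm over their backs; the gripper's body (76 mm by 85 mm) begins 54 mm behind the grasp point. The pads swing forward as they close: fully open they stand 13 mm farther back than shut.
Start: joints at [-0.099, 0.398, 0.045, 1.537, -0.019, 1.207, -0.051], TCP at [0.65, 0, 0.231] pointing down, gripper open.
Joint ranges: [-2.82, 2.82], [-0.49, 2.23], [-1.37, 1.46], [0, 2.46], [-1.36, 4.5], [0.23, 2], [-2.94, 2.94]. Speed limits (rad/s): [2.57, 2.57, 3.14, 3.14, 3.14, 3.14, 3.14].

INTERFACE

Orientations are given as a unit quaternion [x, y, z, w].
In Python, from rig import arm, vision gives the robot as it stands.
- The arm moves only by the tool send_rows, never from a script. Its argument "steps" is a list of rows, each a list of 7 numbers: the finger opening in cm, from 0 to 8.54, then the shift along the tool's x, y, z in cm, then the turn, a rotation vector about the tool's x, y, z in rad. In form: [[claw, tx, ty, tz, ax, ay, az], ...]. A call has 1 to 20 rows; each row shifts and turns the commanded pose from where the row before left it, along the tool's axes as they then stand; what a row does not reach is not made up. A row lasts 1/10 s, in which the tool goes at most 50 mm and 8.59 degrees, less where a joint would pass 70% of its speed; a pose out of reach is approached as far as the arm can. A call is refused whole if a number of a shift passes 5 or a number of a turn 0.15, either way. A call with a gripper value outside its range is refused whole. The fingers move at their own pace and stop on an object; "newtons" is the grip in N (left out, the last holds). Time passes only in rows, so rows that do not move let the fingers close. It gives the time, the measured TCP pose, the force, the opening and the grip force at its end, in the units of the state.
- arm.read_state(): the state, without advancing time (a new reading comes with each control period).
- vision.read_camera(name): name is "scene" or "side" or "wrist"; returns a dict with "img" (400x640x3 uint8, red, green, blue), "range_z" (400x640 float32, m along the optical axis (not along the pixel's ray), 0 where there is no reading), "K" (3x3 intrinsics, pixels), "k1" (the pictures are not rectified: a ray, as slopes to the right and down, at radius r is drawn at 1 + k1 r^2 times it, then the intrinsics apply), "rvec" (rotation vector, rad) and "tvec" (3), from world to camera coordinates, as OpenCV has them. Camera axes: x right, y down, z forward; pixel columns grow to the right and rows downward; lengths in m; the calibration is good to about 2 mm. A picture is of the moment at which its call begins.
- arm.job_done(): hands the job in; it is judged then, once.
The state is a dict: "time_s": time; "joints": joint angles; "joint_velocities": joint speeds; "joint_efforts": joint torques, N m; "ee_pos": TCP position; "orientation": TCP orientation; "contact_force": force on the tool from outside, world axes, zero at the start; "wrist_torque": the same for the moment, N m; "finger_gap": finger opening in m; "grip_force": force on a finger pad.
Only numpy, scipy, OpenCV 4.12 (cv2) and the standard library are available. Lean on these libraries where they do the work, as an engineer would, in place of code of your own. Each camera call takes 0.05 s, during which the arm holds its last target. There are 200 camera calls.

## Working session

There is one attempt and no reset: what is moved stays moved. The work goes in short steps, Python scripts to look and compute and a tool call to move; the robot and the scene stay as the last step left them, time stands still between calls to the robot, and variables do not carry over. Pictures are saved under pics/ and viewed, at most 10 in all, crops included, and the job is handed in when it is done.

Besides the shell and the picture viewer there is one more tool, called after "Request:" as name(argument=value, ...), one argument or row to a line, values as JSON. send_rows: Moves the arm, as the interface text tells. Its arguments: {"type":"object","properties":{"steps":{"type":"array"},"newtons":{"type":"number"}},"required":["steps"]}

```bash
ls; mkdir -p pics
cat > h.py <<'E'
import numpy as np,cv2
from scipy.spatial.transform import Rotation as R
from rig import arm,vision
def cam(n):
    c=vision.read_camera(n); c['R']=cv2.Rodrigues(np.array(c['rvec'],float))[0]; c['t']=np.array(c['tvec'],float).ravel(); return c
def ray(c,u,v):
    K=np.array(c['K']);d=np.array([(u-K[0,2])/K[0,0],(v-K[1,2])/K[1,1]]);s=d.copy()
    for _ in range(20): s=d/(1+c['k1']*(s@s))
    return -c['R'].T@c['t'], c['R'].T@np.array([s[0],s[1],1.])
def plane(c,u,v,z):
    o,d=ray(c,u,v); return o+d*(z-o[2])/d[2]
def depth(c,u,v):
    o,d=ray(c,u,v); return o+d*c['range_z'][int(v),int(u)]
def proj(c,p):
    q=c['R']@np.array(p,float)+c['t']; s=q[:2]/q[2]; s=s*(1+c['k1']*(s@s)); K=np.array(c['K']); return s[0]*K[0,0]+K[0,2],s[1]*K[1,1]+K[1,2]
def save(c,n): cv2.imwrite('pics/'+n+'.png',c['img'][:,:,::-1])
E
python3 - <<'E'
from h import *
for n in ('scene','side'):
    c=cam(n); save(c,n+'0'); np.save(n+'0.npy',c,allow_pickle=True); print(n,-c['R'].T@c['t'],c['R'][2])
s=arm.read_state();print(s['time_s'],s['ee_pos'],s['orientation'])
E
```

```text
pics
scene [ 1.35526738 -0.26890987  1.25385689] [-0.62053916 -0.01469112 -0.78403783]
side [ 0.34477761 -1.06298156  1.12870984] [ 0.09936744  0.61461903 -0.78254045]
0.1 [6.49413870e-01 2.63212402e-05 2.30379976e-01] [ 7.07068207e-01  7.07144812e-01 -6.61320426e-04 -5.73409563e-04]
```

View pics/scene0.png

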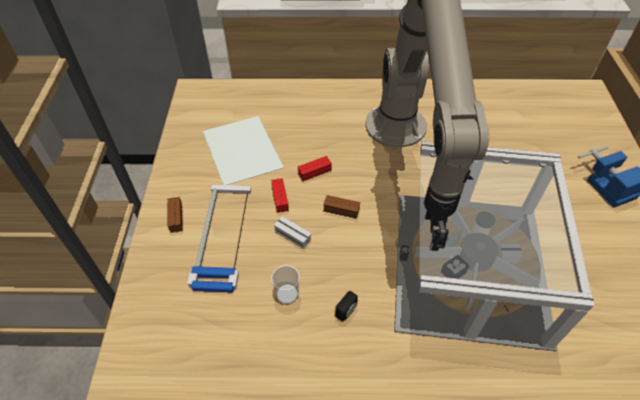

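View pics/side0.png

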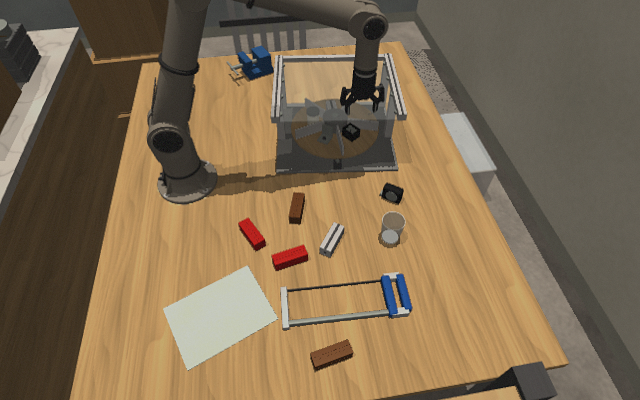

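Candidates for the blank in the scene view: silver (292,232), red (280,194) and (314,168), brown (341,206) and (174,214). I choose the silver one, which is at (332,239) in the side view. Next I'll check it in one crop that also shows the carousel.

Run:
```python
from h import *
c=np.load('side0.npy',allow_pickle=True).item(); d=np.load('scene0.npy',allow_pickle=True).item()
a=cv2.resize(c['img'][80:180,265:405],None,fx=4,fy=4,interpolation=3)   # 560x400
b=cv2.resize(d['img'][185:330,390:570],None,fx=3,fy=3,interpolation=3) #540x435
e=cv2.resize(c['img'][215:265,310:355],None,fx=4,fy=4,interpolation=3) #180x200
cv2.imwrite('pics/c1.png',a[:,:,::-1]);cv2.imwrite('pics/c2.png',b[:,:,::-1])
o=np.zeros((600,800,3),np.uint8); o[:400,:560]=a; o[:200,600:780]=e; 
cv2.imwrite('pics/c1.png',o[:,:,::-1])
for (n,q,u,v,z) in [('block',c,338,162,.048),('hub',d,479,247,.1),('blank',c,332,239,.04),('blank',d,292,232,.04),('hubside',c,0,0,.1)]:
    print(n,plane(q,u,v,z),depth(q,u,v))
```

```text
block [ 0.56896722 -0.03871174  0.048     ] [ 0.57013786 -0.03336337  0.04235692]
hub [0.59599728 0.16565805 0.1       ] [0.68238751 0.11621264 0.23128658]
blank [ 0.4882652  -0.36904483  0.04      ] [ 0.48844279 -0.36818598  0.03865255]
blank [ 0.50637328 -0.35483018  0.04      ] [ 0.50408472 -0.35506182  0.03672754]
hubside [-1.11846682  1.48935141  0.1       ] [-1.68044917  2.46961557 -0.29509241]
```

View pics/c1.png

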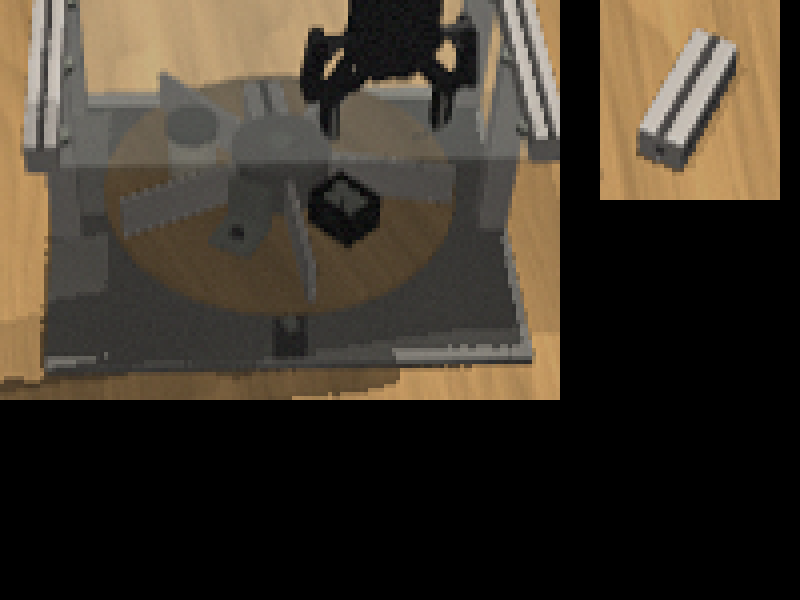

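View pics/c2.png

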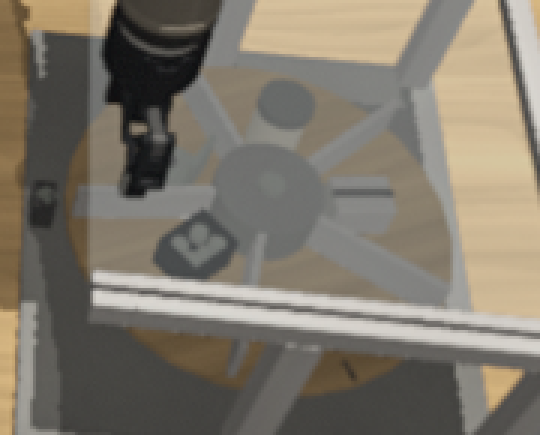

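Run:
```python
from h import *
c=np.load('side0.npy',allow_pickle=True).item(); d=np.load('scene0.npy',allow_pickle=True).item()
S=lambda x,y,z:plane(c,265+x/4,80+y/4,z).round(4)
W=lambda x,y,z:plane(d,390+x/3,185+y/3,z).round(4)
print('hub top scene',W(270,183,.1),'side',S(280,140,.1))
print('disc side extremes L,R,front',S(105,190,.05),S(455,190,.05),S(280,315,.05))
print('disc scene L,R,top,bot',W(67,200,.05),W(452,250,.05),W(240,67,.05),W(290,397,.05))
print('line',W(349,371,.05)); print('block',W(42,190,.048),S(290,335,.048))
print('spoke tips scene',W(75,200,.095),W(235,372,.095),W(447,295,.095),'side',S(310,255,.095),S(122,200,.095),S(452,170,.095))
# blank by mask
for n,q in(('side',c),('scene',d)):
    h=cv2.cvtColor(q['img'],cv2.COLOR_RGB2HSV); m=((h[...,1]<40)&(h[...,2]>130)).astype(np.uint8)
    u0,v0=(332,239) if n=='side' else (292,232)
    w=np.zeros_like(m); w[v0-25:v0+25,u0-25:u0+25]=1; m=cv2.morphologyEx(m*w,cv2.MORPH_CLOSE,np.ones((5,5)))
    k=max(cv2.findContours(m,0,1)[0],key=cv2.contourArea)
    P=np.array([plane(q,*p[0],.04)[:2] for p in k],np.float32); print(n,cv2.minAreaRect(P))
    vs,us=np.nonzero(m); print('top z depth',np.median([depth(q,u,v)[2] for u,v in zip(us,vs)]))
# guard front edge / side bars
```

```text
hub top scene [0.5927 0.169  0.1   ] side [0.5938 0.1699 0.1   ]
disc side extremes L,R,front [0.4164 0.1804 0.05  ] [0.7677 0.1248 0.05  ] [ 0.5604 -0.0221  0.05  ]
disc scene L,R,top,bot [ 0.5798 -0.0085  0.05  ] [0.6333 0.3429 0.05  ] [0.4191 0.1848 0.05  ] [0.7813 0.1628 0.05  ]
line [0.7564 0.2196 0.05  ]
block [ 0.5673 -0.0307  0.048 ] [ 0.5655 -0.0474  0.048 ]
spoke tips scene [ 0.6088 -0.0109  0.095 ] [0.7801 0.1047 0.095 ] [0.7058 0.3035 0.095 ] side [0.5932 0.0074 0.095 ] [0.428  0.1115 0.095 ] [0.7544 0.1045 0.095 ]
side ((0.4894055128097534, -0.3581952452659607), (0.10961221158504486, 0.03878404200077057), 55.14300537109375)
top z depth 0.040505254962218906
scene ((0.49515050649642944, -0.3549213707447052), (0.11030233651399612, 0.04115219786763191), 54.98849868774414)
top z depth 0.039109709349960164
```

The crops confirm the silver blank. The carousel axis is at about (0.594, 0.169) and the mark faces about -98°. The pocket line is at about 17°, so I need roughly 115° clockwise. I'll raise the arm first, because the TCP is level with the guard sheet.

```bash
cat >> h.py <<'E'
AX=np.array([.594,.169]); MARK=np.deg2rad(-98)
def frame(yaw,lean):  # yaw: horizontal heading of tool z; tool y horizontal
    h=np.array([np.cos(yaw),np.sin(yaw),0]); z=np.sin(lean)*h+np.array([0,0,-np.cos(lean)])
    x=np.cos(lean)*h+np.array([0,0,np.sin(lean)]); return np.column_stack([x,np.cross(z,x),z])
def loc(a,l,z,mark=None): # a front of axis, l lateral(+ = ccw side)
    m=MARK if mark is None else mark
    f=np.array([np.cos(m),np.sin(m)]); s=np.array([-f[1],f[0]])
    return np.r_[AX+a*f+l*s,z]
def tolocal(p):
    f=np.array([np.cos(MARK),np.sin(MARK)]); s=np.array([-f[1],f[0]]); d=np.array(p)[:2]-AX; return np.r_[d@f,d@s,p[2]]
def go(P0,R0,P1,R1,n):  # per-row tool-frame step, constant turn, straight line
    dr=R.from_matrix(R0.T@R1).as_rotvec(); out=[]
    for i in range(n):
        Ri=R0@R.from_rotvec(dr*i/n).as_matrix(); out.append(np.r_[Ri.T@(P1-P0)/n*100,dr/n])
    return np.array(out)
def here():
    s=arm.read_state(); return np.array(s['ee_pos']),R.from_quat(s['orientation']).as_matrix(),s
E
python3 - <<'E'
from h import *
np.set_printoptions(precision=3,suppress=True)
P,Q,s=here()
F=frame(MARK+np.pi,np.deg2rad(42))
P1=P+[0,0,.1]; P2=loc(.30,.06,.28)
print(P2); print(go(P1,Q,P2,F,15))
E
```

```text
[ 0.612 -0.136  0.28 ]
[[-0.91  -0.251  0.336 -0.004  0.049  0.009]
 [-0.927 -0.244  0.291 -0.004  0.049  0.009]
 [-0.942 -0.237  0.244 -0.004  0.049  0.009]
 [-0.955 -0.229  0.197 -0.004  0.049  0.009]
 [-0.966 -0.221  0.149 -0.004  0.049  0.009]
 [-0.974 -0.213  0.101 -0.004  0.049  0.009]
 [-0.979 -0.205  0.053 -0.004  0.049  0.009]
 [-0.982 -0.196  0.004 -0.004  0.049  0.009]
 [-0.983 -0.187 -0.044 -0.004  0.049  0.009]
 [-0.981 -0.178 -0.093 -0.004  0.049  0.009]
 [-0.977 -0.169 -0.141 -0.004  0.049  0.009]
 [-0.971 -0.16  -0.189 -0.004  0.049  0.009]
 [-0.962 -0.151 -0.237 -0.004  0.049  0.009]
 [-0.95  -0.142 -0.284 -0.004  0.049  0.009]
 [-0.936 -0.132 -0.331 -0.004  0.049  0.009]]
```

Request:
send_rows(
  steps=[
    [0,0,0,-3.3,0,0,0],
    [0,0,0,-3.3,0,0,0],
    [0,0,0,-3.4,0,0,0],
    [0,-0.91,-0.25,0.34,-0.004,0.049,0.009],
    [0,-0.93,-0.24,0.29,-0.004,0.049,0.009],
    [0,-0.94,-0.24,0.24,-0.004,0.049,0.009],
    [0,-0.95,-0.23,0.2,-0.004,0.049,0.009],
    [0,-0.97,-0.22,0.15,-0.004,0.049,0.009],
    [0,-0.97,-0.21,0.1,-0.004,0.049,0.009],
    [0,-0.98,-0.2,0.05,-0.004,0.049,0.009],
    [0,-0.98,-0.2,0,-0.004,0.049,0.009],
    [0,-0.98,-0.19,-0.04,-0.004,0.049,0.009],
    [0,-0.98,-0.18,-0.09,-0.004,0.049,0.009],
    [0,-0.98,-0.17,-0.14,-0.004,0.049,0.009],
    [0,-0.97,-0.16,-0.19,-0.004,0.049,0.009],
    [0,-0.96,-0.15,-0.24,-0.004,0.049,0.009],
    [0,-0.95,-0.14,-0.28,-0.004,0.049,0.009],
    [0,-0.94,-0.13,-0.33,-0.004,0.049,0.009],
    [0,0,0,0,0,0,0],
    [0,0,0,0,0,0,0],
  ],
)

```text
time_s: 2.1
ee_pos: [0.6123, -0.1361, 0.2802]
orientation: [0.705, 0.611, 0.274, -0.233]
contact_force: [-0.0, 0.1, 0.2]
finger_gap: 0.0002
grip_force: 0.0
```

Run:
```python
from h import *
np.set_printoptions(precision=3,suppress=True)
P,Q,s=here(); print(P,tolocal(P),s['time_s'],s['joints'],s['finger_gap'],np.rad2deg(np.arccos(-Q[2,2])))
c=cam('wrist'); save(c,'w1'); np.save('w1.npy',c,allow_pickle=True)
d=cam('scene'); np.save('scene1.npy',d,allow_pickle=True)
o=np.zeros((600,800,3),np.uint8); o[:400,:640]=c['img']; o[400:,:]=0
o[400:600,0:320]=cv2.resize(d['img'][180:320,380:600],(320,200))
cv2.imwrite('pics/w1b.png',o[:,:,::-1])
```

```text
[ 0.612 -0.136  0.28 ] [0.3   0.061 0.28 ] 2.1 [ 0.467  0.482  0.039  1.498 -0.703  1.492  0.541] 0.00015440347318426963 42.22215950821667
```

View pics/w1b.png

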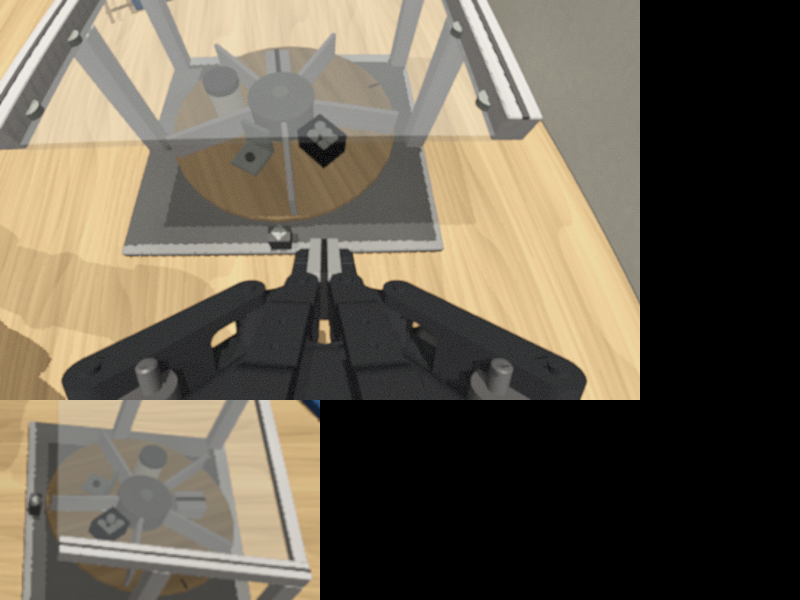

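The wrist view shows the block at (280,232), the hub top at (281,92), the pocket line at (374,85), spoke B's tip at (291,212) and the guard edge from about (30,148) to (490,137).

Run:
```python
from h import *
np.set_printoptions(precision=4,suppress=True)
c=np.load('w1.npy',allow_pickle=True).item();d=np.load('scene1.npy',allow_pickle=True).item()
ang=lambda v:np.rad2deg(np.arctan2(v[1],v[0]))
g=[plane(c,u,v,.225) for u,v in((30,148),(490,137))]; print('guard',g,ang(g[1]-g[0]))
b=[plane(c,u,v,.0) for u,v in((130,253),(438,248))]; print('base',ang(b[1]-b[0]))
print('hub w',plane(c,281,92,.1),'hub scene',plane(d,380+147/320*220,180+95*.7,.1))
L=plane(c,374,85,.05);L2=plane(d,380+183/320*220,180+181*.7,.05);print('line',L,L2,ang((L-np.r_[AX,0])[:2]),ang((L2-np.r_[AX,0])[:2]))
B=plane(c,280,229,.048);print('block',B,ang(B[:2]-AX))
T=plane(c,287,125,.095),plane(c,293,207,.095); print('spokeB',T,ang(T[1]-T[0]))
for p in ((175,145),(392,118)): print(plane(c,*p,.05))
e=[np.linalg.norm(plane(c,u,v,.05)[:2]-AX) for u,v in((172,140),(395,118),(285,218),(340,207),(230,207))]; print('rim r',e)
```

```text
guard [array([0.372 , 0.0087, 0.225 ]), array([ 0.7724, -0.0381,  0.225 ])] -6.662058986555568
base -6.975849851471197
hub w [0.5938 0.17   0.1   ] hub scene [0.5943 0.1717 0.1   ]
line [0.7536 0.2178 0.05  ] [0.7508 0.2194 0.05  ] 17.009220499143478 17.839892135567563
block [ 0.5708 -0.0255  0.048 ] -96.80267579060725
spokeB (array([0.5971, 0.1101, 0.095 ]), array([ 0.593 , -0.0182,  0.095 ])) -91.81806062274815
[0.4195 0.1354 0.05  ]
[0.7662 0.1405 0.05  ]
rim r [np.float64(0.18154572509570652), np.float64(0.17948943144619478), np.float64(0.1809917203194575), np.float64(0.18506397238680825), np.float64(0.17731280636203348)]
```

```bash
sed -i 's/^AX=.*/AX=np.array([.594,.170]); MARK=np.deg2rad(-96.8)/' h.py
python3 - <<'E'
from h import *
np.set_printoptions(precision=3,suppress=True)
P,Q,s=here(); F=frame(MARK+np.pi,np.deg2rad(42))
T=loc(.150*np.cos(.38),.15*np.sin(.38),.07); S=T-.2*F[:,2]
print(tolocal(P),S); print(go(P,Q,S,F,4))
ph=np.deg2rad(np.linspace(21.8,-34,29)); pts=[loc(.15*np.cos(p),.15*np.sin(p),.07) for p in ph]
print(np.array([F.T@(b-a)*100 for a,b in zip(pts,pts[1:])]))
E
```

```text
[0.3   0.055 0.281] [ 0.617 -0.108  0.219]
[[-0.551 -0.009  1.618  0.005 -0.001 -0.003]
 [-0.549 -0.002  1.618  0.005 -0.001 -0.003]
 [-0.548  0.006  1.619  0.005 -0.001 -0.003]
 [-0.546  0.013  1.619  0.005 -0.001 -0.003]]
[[-0.138 -0.488 -0.124]
 [-0.125 -0.494 -0.113]
 [-0.112 -0.499 -0.101]
 [-0.099 -0.504 -0.089]
 [-0.086 -0.509 -0.078]
 [-0.073 -0.512 -0.066]
 [-0.06  -0.515 -0.054]
 [-0.046 -0.518 -0.042]
 [-0.033 -0.52  -0.03 ]
 [-0.019 -0.521 -0.017]
 [-0.006 -0.522 -0.005]
 [ 0.008 -0.522  0.007]
 [ 0.021 -0.521  0.019]
 [ 0.034 -0.52   0.031]
 [ 0.048 -0.518  0.043]
 [ 0.061 -0.515  0.055]
 [ 0.075 -0.512  0.067]
 [ 0.088 -0.508  0.079]
 [ 0.101 -0.504  0.091]
 [ 0.114 -0.499  0.102]
 [ 0.127 -0.493  0.114]
 [ 0.139 -0.487  0.125]
 [ 0.152 -0.48   0.137]
 [ 0.164 -0.473  0.148]
 [ 0.176 -0.465  0.159]
 [ 0.188 -0.456  0.169]
 [ 0.2   -0.447  0.18 ]
 [ 0.211 -0.438  0.19 ]]
```

Request:
send_rows(
  steps=[
    [0,-0.55,0,1.62,0.005,-0.001,-0.003],
    [0,-0.55,0,1.62,0.005,-0.001,-0.003],
    [0,-0.55,0,1.62,0.005,-0.001,-0.003],
    [0,-0.55,0,1.62,0.005,-0.001,-0.003],
    [0,0,0,2,0,0,0],
    [0,0,0,2,0,0,0],
    [0,0,0,2,0,0,0],
    [0,0,0,2,0,0,0],
    [0,0,0,2,0,0,0],
    [0,0,0,2,0,0,0],
    [0,0,0,2,0,0,0],
    [0,0,0,2,0,0,0],
    [0,0,0,2,0,0,0],
    [0,0,0,2,0,0,0],
    [0,0,0,0,0,0,0],
    [0,0,0,0,0,0,0],
  ],
)

```text
time_s: 3.8
ee_pos: [0.6322, 0.0238, 0.0684]
orientation: [0.699, 0.619, 0.268, -0.238]
contact_force: [0.2, -0.4, 0.4]
finger_gap: 0.0
grip_force: 0.0
```

Request:
send_rows(
  steps=[
    [0,-0.14,-0.49,-0.12,0,0,0],
    [0,-0.12,-0.49,-0.11,0,0,0],
    [0,-0.11,-0.5,-0.1,0,0,0],
    [0,-0.1,-0.5,-0.09,0,0,0],
    [0,-0.09,-0.51,-0.08,0,0,0],
    [0,-0.07,-0.51,-0.07,0,0,0],
    [0,-0.06,-0.51,-0.05,0,0,0],
    [0,-0.05,-0.52,-0.04,0,0,0],
    [0,-0.03,-0.52,-0.03,0,0,0],
    [0,-0.02,-0.52,-0.02,0,0,0],
    [0,0,-0.52,0,0,0,0],
    [0,0.01,-0.52,0,0,0,0],
    [0,0.02,-0.52,0.02,0,0,0],
    [0,0.03,-0.52,0.03,0,0,0],
    [0,0.05,-0.52,0.04,0,0,0],
  ],
)

```text
time_s: 5.3
ee_pos: [0.5551, 0.0236, 0.0691]
orientation: [0.699, 0.619, 0.268, -0.237]
contact_force: [1.9, 0.2, 0.1]
finger_gap: -0.0002
grip_force: 0.8
```

Request:
send_rows(
  steps=[
    [0,0.06,-0.51,0.05,0,0,0],
    [0,0.07,-0.51,0.07,0,0,0],
    [0,0.09,-0.51,0.08,0,0,0],
    [0,0.1,-0.5,0.09,0,0,0],
    [0,0.11,-0.5,0.1,0,0,0],
    [0,0.13,-0.49,0.11,0,0,0],
    [0,0.14,-0.49,0.12,0,0,0],
    [0,0.15,-0.48,0.14,0,0,0],
    [0,0.16,-0.47,0.15,0,0,0],
    [0,0.18,-0.46,0.16,0,0,0],
    [0,0.19,-0.46,0.17,0,0,0],
    [0,0.14,-0.3,0.13,0,0,0],
    [0,0.06,-0.12,0.06,0,0,0],
    [0,0,0,0,0,0,0],
    [0,0,0,0,0,0,0],
  ],
)

```text
time_s: 6.8
ee_pos: [0.4999, 0.052, 0.0689]
orientation: [0.699, 0.619, 0.268, -0.238]
contact_force: [0.1, 1.0, 0.8]
finger_gap: 0.0
grip_force: 0.0
```

Request:
send_rows(
  steps=[
    [0,0,0.3,0,0,0,0],
    [0,0,0.3,-0.5,0,0,0],
    [0,0,0,-2,0,0,0],
    [0,0,0,-3,0,0,0],
    [0,0,0,-3,0,0,0],
    [0,0,0,-3,0,0,0],
    [0,0,0,-3,0,0,0],
    [0,0,0,-3,0,0,0],
    [0,0,0,-2,0,0,0],
    [0,0,0,0,0,0,0],
    [0,0,0,0,0,0,0],
  ],
)

```text
time_s: 7.9
ee_pos: [0.4903, -0.0782, 0.2137]
orientation: [0.699, 0.619, 0.268, -0.237]
contact_force: [-0.1, 1.0, -0.9]
finger_gap: 0.0003
grip_force: 0.0
```

Run:
```python
from h import *
np.set_printoptions(precision=3,suppress=True)
P,Q,s=here(); print(P,tolocal(P),s['time_s'],s['joints'])
c=cam('wrist'); np.save('w2.npy',c,allow_pickle=True)
d=cam('scene'); np.save('scene2.npy',d,allow_pickle=True)
o=np.zeros((600,800,3),np.uint8); o[:400,:640]=c['img']; o[400:,:]=0
o[400:600,0:320]=cv2.resize(d['img'][180:320,380:600],(320,200))
cv2.imwrite('pics/w2b.png',o[:,:,::-1])
```

```text
[ 0.49  -0.078  0.214] [ 0.259 -0.074  0.214] 7.9 [ 0.484  0.33   0.021  1.884 -0.702  1.324  0.702]
```

View pics/w2b.png

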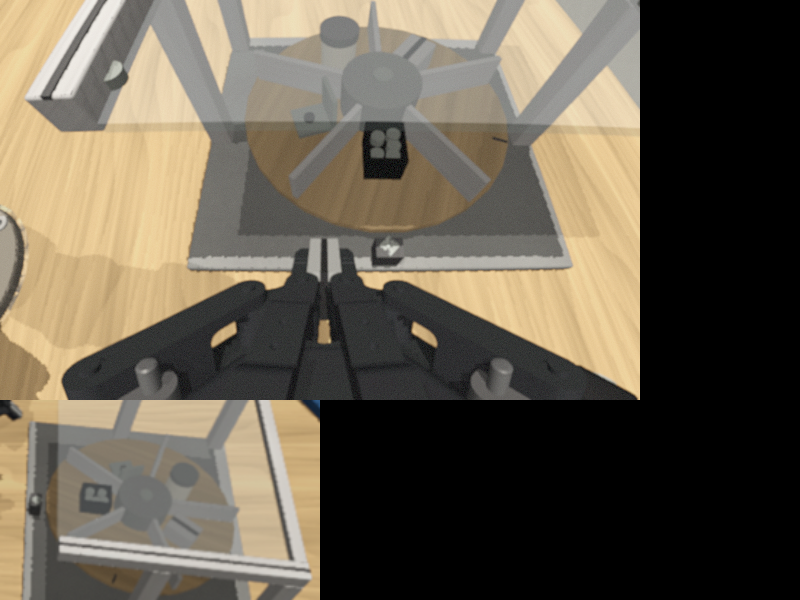

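Run:
```python
from h import *
np.set_printoptions(precision=3,suppress=True)
c=np.load('w2.npy',allow_pickle=True).item();d=np.load('scene2.npy',allow_pickle=True).item()
M=np.rad2deg(MARK)
ang=lambda v:np.rad2deg(np.arctan2(v[1],v[0]))
L=plane(c,500,139,.05);L2=plane(d,380+114/320*220,180+178*.7,.05)
for q in (L,L2,plane(c,386,247,.048),): print(q,ang(q[:2]-AX)-M,np.hypot(*(q[:2]-AX)))
# spoke top edges ends: B (two edges outer end), A
for u,v in((295,180),(485,180)):
    q=plane(c,u,v,.095); print('tip',tolocal(q),ang(q[:2]-AX)-M)
print(plane(c,382,85,.1))
print('last tip',tolocal([0.4999,.052,.069]))
P,Q,s=here(); F=frame(MARK+np.pi,np.deg2rad(42))
t=np.deg2rad(36);T=loc(.16*np.cos(t)-.026*np.sin(t),.16*np.sin(t)+.026*np.cos(t),.07); S=T-.2*F[:,2]; print(tolocal(T))
print(go(P,Q,S,F,10)[[0,-1]])
ph=np.deg2rad(np.linspace(45.2,-30,39)); pts=[loc(.16*np.cos(p),.16*np.sin(p),.07) for p in ph]
print(np.array([F.T@(b-a)*100 for a,b in zip(pts,pts[1:])])[::3])
```

```text
[0.744 0.094 0.05 ] 69.91199643441726 0.168435341181447
[0.745 0.095 0.05 ] 70.45289756402178 0.16863720969474003
[ 0.564 -0.03   0.048] -1.6691549107080732 0.2025969223539873
tip [ 0.146 -0.102  0.095] -34.98785177977932
tip [0.146 0.094 0.095] 32.84835661125732
[0.589 0.153 0.1  ]
last tip [ 0.128 -0.079  0.069]
[0.114 0.115 0.07 ]
[[ 0.113  1.893  0.022 -0.    -0.    -0.   ]
 [ 0.109  1.893  0.023 -0.    -0.    -0.   ]]
[[-0.286 -0.396 -0.258]
 [-0.254 -0.434 -0.229]
 [-0.22  -0.467 -0.198]
 [-0.183 -0.495 -0.164]
 [-0.144 -0.518 -0.129]
 [-0.103 -0.535 -0.093]
 [-0.061 -0.546 -0.055]
 [-0.019 -0.552 -0.017]
 [ 0.024 -0.552  0.021]
 [ 0.066 -0.545  0.059]
 [ 0.107 -0.533  0.097]
 [ 0.148 -0.516  0.133]
 [ 0.187 -0.492  0.168]]
```

Request:
send_rows(
  steps=[
    [0,0.11,1.89,0.02,0,0,0],
    [0,0.11,1.89,0.02,0,0,0],
    [0,0.11,1.89,0.02,0,0,0],
    [0,0.11,1.89,0.02,0,0,0],
    [0,0.11,1.89,0.02,0,0,0],
    [0,0.11,1.89,0.02,0,0,0],
    [0,0.11,1.89,0.02,0,0,0],
    [0,0.11,1.89,0.02,0,0,0],
    [0,0.11,1.89,0.02,0,0,0],
    [0,0.11,1.89,0.02,0,0,0],
    [0,0,0,2.5,0,0,0],
    [0,0,0,2.5,0,0,0],
    [0,0,0,2.5,0,0,0],
    [0,0,0,2.5,0,0,0],
    [0,0,0,2.5,0,0,0],
    [0,0,0,2.5,0,0,0],
    [0,0,0,2.5,0,0,0],
    [0,0,0,2.5,0,0,0],
    [0,0,0,0,0,0,0],
    [0,0,0,0,0,0,0],
  ],
)

```text
time_s: 10.0
ee_pos: [0.6956, 0.0422, 0.0705]
orientation: [0.699, 0.619, 0.268, -0.238]
contact_force: [1.5, -0.6, 1.6]
finger_gap: -0.0001
grip_force: 1.7
```

Request:
send_rows(
  steps=[
    [0,-0.29,-0.4,-0.26,0,0,0],
    [0,-0.28,-0.41,-0.25,0,0,0],
    [0,-0.27,-0.42,-0.24,0,0,0],
    [0,-0.25,-0.43,-0.23,0,0,0],
    [0,-0.24,-0.44,-0.22,0,0,0],
    [0,-0.23,-0.46,-0.21,0,0,0],
    [0,-0.22,-0.47,-0.2,0,0,0],
    [0,-0.21,-0.48,-0.19,0,0,0],
    [0,-0.2,-0.49,-0.18,0,0,0],
    [0,-0.18,-0.5,-0.16,0,0,0],
    [0,-0.17,-0.5,-0.15,0,0,0],
    [0,-0.16,-0.51,-0.14,0,0,0],
    [0,-0.14,-0.52,-0.13,0,0,0],
    [0,-0.13,-0.52,-0.12,0,0,0],
    [0,-0.12,-0.53,-0.1,0,0,0],
    [0,-0.1,-0.54,-0.09,0,0,0],
    [0,-0.09,-0.54,-0.08,0,0,0],
    [0,-0.07,-0.54,-0.07,0,0,0],
    [0,-0.06,-0.55,-0.06,0,0,0],
  ],
)

```text
time_s: 11.9
ee_pos: [0.5977, 0.0065, 0.0713]
orientation: [0.699, 0.619, 0.268, -0.237]
contact_force: [1.1, 0.9, -0.0]
finger_gap: 0.0001
grip_force: 0.6
```

Request:
send_rows(
  steps=[
    [0,-0.05,-0.55,-0.04,0,0,0],
    [0,-0.03,-0.55,-0.03,0,0,0],
    [0,-0.02,-0.55,-0.02,0,0,0],
    [0,0,-0.55,0,0,0,0],
    [0,0.01,-0.55,0.01,0,0,0],
    [0,0.02,-0.55,0.02,0,0,0],
    [0,0.04,-0.55,0.03,0,0,0],
    [0,0.05,-0.55,0.05,0,0,0],
    [0,0.07,-0.55,0.06,0,0,0],
    [0,0.08,-0.54,0.07,0,0,0],
    [0,0.09,-0.54,0.08,0,0,0],
    [0,0.11,-0.53,0.1,0,0,0],
    [0,0.12,-0.53,0.11,0,0,0],
    [0,0.13,-0.52,0.12,0,0,0],
    [0,0.15,-0.52,0.13,0,0,0],
    [0,0.12,-0.38,0.11,0,0,0],
    [0,0.07,-0.2,0.06,0,0,0],
    [0,0,0,0,0,0,0],
  ],
)

```text
time_s: 13.7
ee_pos: [0.5126, 0.0302, 0.0712]
orientation: [0.699, 0.619, 0.268, -0.238]
contact_force: [0.2, -0.2, -0.2]
finger_gap: 0.0003
grip_force: 0.0
```

Run:
```python
from h import *
np.set_printoptions(precision=3,suppress=True)
P,Q,s=here(); l=tolocal(P);print(P,l,np.rad2deg(np.arctan2(l[1],l[0])),s['time_s'],s['contact_force'])
c=cam('wrist'); np.save('w3.npy',c,allow_pickle=True)
d=cam('scene'); e=cam('side');np.save('scene3.npy',d,allow_pickle=True);np.save('side3.npy',e,allow_pickle=True)
o=np.zeros((600,800,3),np.uint8); o[:400,:640]=c['img']; o[400:,:]=0
o[400:600,0:320]=cv2.resize(d['img'][180:320,380:600],(320,200))
o[400:600,320:800]=cv2.resize(e['img'][80:180,265:405],(480,200))
cv2.imwrite('pics/w3b.png',o[:,:,::-1])
```

```text
[0.513 0.03  0.071] [ 0.148 -0.064  0.071] -23.414134763425512 13.7 [ 0.207 -0.243 -0.205]
```

View pics/w3b.png

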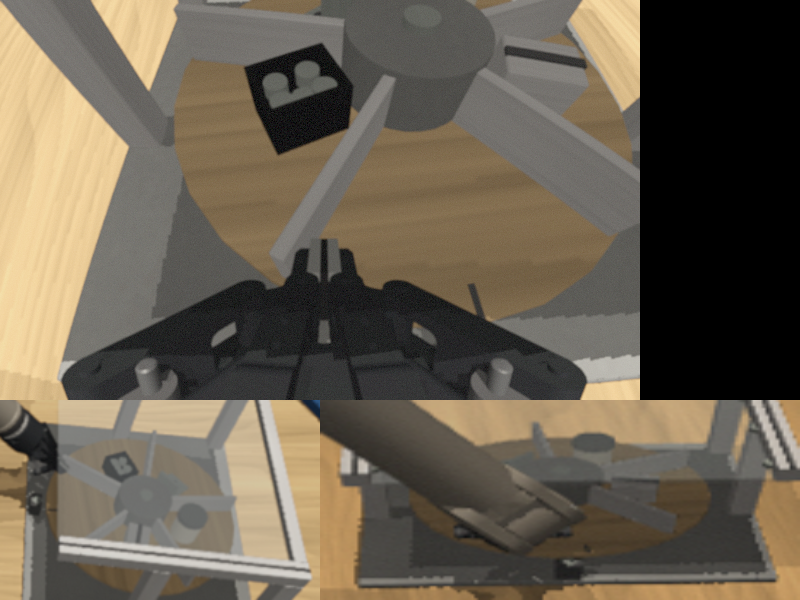

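The pocket is open towards the tool. Its dark line runs from (471,285) to (483,318), the hub top is around (421,30), and spoke A's outer end is at (273,255).

Run:
```python
from h import *
np.set_printoptions(precision=4,suppress=True)
c=np.load('w3.npy',allow_pickle=True).item();e=np.load('side3.npy',allow_pickle=True).item()
def rep(n,q): l=tolocal(q); print(n,l,np.rad2deg(np.arctan2(l[1],l[0])),np.hypot(l[0],l[1]))
rep('line in',plane(c,471,285,.05));rep('line out',plane(c,482,316,.05))
rep('A outer mid',plane(c,281,256,.095)); rep('A in',plane(c,389,85,.095))
rep('A base outer',plane(c,287,268,.05)); rep('hub',plane(c,420,30,.1))
rep('C base',plane(c,612,233,.05))
# side view: line ~ (587,547), block ~ (570,565)
S=lambda x,y,z:plane(e,265+(x-320)/480*140,80+(y-400)/2,z)
rep('side line',S(587,547,.05)); rep('side block',S(570,563,.048))
```

```text
line in [0.1609 0.0189 0.05  ] 6.686988808401758 0.16197905385688943
line out [0.1777 0.0217 0.05  ] 6.970985242956028 0.17899620218882276
A outer mid [ 0.1564 -0.0824  0.095 ] -27.80089859384837 0.17677550332359618
A in [ 0.0552 -0.0261  0.095 ] -25.344017470268 0.06108216293221744
A base outer [ 0.1505 -0.0851  0.05  ] -29.47473517442307 0.17287312141525324
hub [ 0.0108 -0.0024  0.1   ] -12.382174256058578 0.011044325623505491
C base [0.1309 0.1192 0.05  ] 42.311076999430334 0.1770364277868937
side line [0.1678 0.0212 0.05  ] 7.2083743153349555 0.16916765259958555
side block [ 0.2076 -0.0003  0.048 ] -0.08002057307474286 0.20758839407996432
```

Request:
send_rows(
  steps=[
    [0,0.09,-0.25,0.08,0,0,0],
    [0,0.09,-0.25,0.08,0,0,0],
    [0,0.09,-0.25,0.08,0,0,0],
    [0,0.09,-0.24,0.08,0,0,0],
    [0,0.09,-0.24,0.08,0,0,0],
    [0,0.09,-0.24,0.08,0,0,0],
    [0,0.08,-0.18,0.07,0,0,0],
    [0,0,0,0,0,0,0],
    [0,0,0,0,0,0,0],
    [0,0,0.4,0,0,0,0],
    [0,0,0.8,-0.5,0,0,0],
    [0,0,1,-2,0,0,0],
    [0,0,0,-3,0,0,0],
    [0,0,0,-3,0,0,0],
    [0,0,0,-3,0,0,0],
    [0,0,0,-3,0,0,0],
    [0,0,0,0,0,0,0],
    [0,0,0,0,0,0,0],
  ],
)

```text
time_s: 15.65
ee_pos: [0.5083, -0.0593, 0.1794]
orientation: [0.699, 0.619, 0.269, -0.237]
contact_force: [-0.5, -0.1, -0.5]
finger_gap: -0.0001
grip_force: 0.0
```

Run:
```python
from h import *
np.set_printoptions(precision=3,suppress=True)
P,Q,s=here(); l=tolocal(P);print(P,l,s['time_s'],s['contact_force'])
c=cam('wrist'); np.save('w4.npy',c,allow_pickle=True)
e=cam('side');np.save('side4.npy',e,allow_pickle=True)
# index block and mark predicted
print(proj(c,loc(.18,0,.05)),proj(c,loc(.199,0,.048)),proj(c,loc(0,0,.1)))
cv2.imwrite('pics/w4b.png',cv2.resize(c['img'][100:340,220:540],(800,600),interpolation=3)[:,:,::-1])
```

```text
[ 0.508 -0.059  0.179] [ 0.238 -0.058  0.179] 15.65 [-0.515 -0.117 -0.458]
(np.float64(382.61960654190096), np.float64(233.94433522515493)) (np.float64(383.9321418213664), np.float64(253.44699199236945)) (np.float64(375.50782084857184), np.float64(63.329446590497525))
```

View pics/w4b.png

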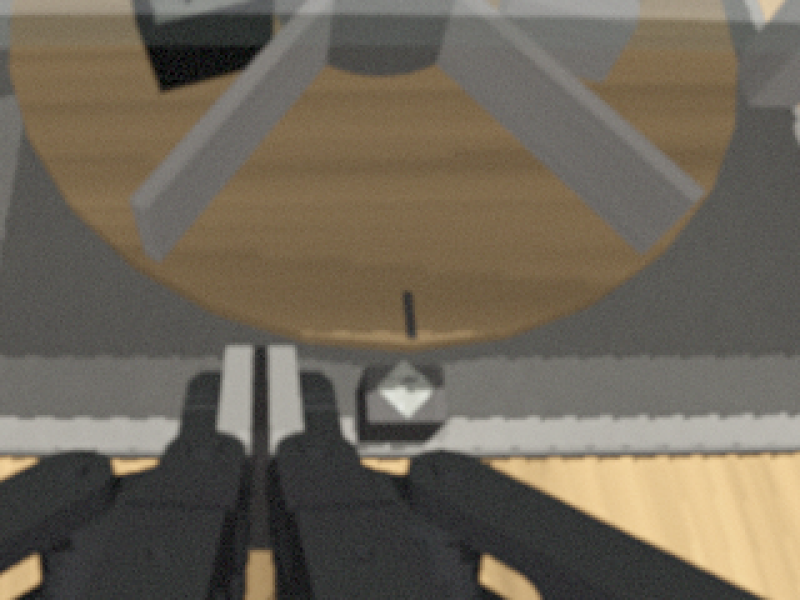

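The pocket line at (384,233) sits within 1° of the block centre at about (382,254), so the pocket is at the mark. Next I'll check what's around the blank and plan the pick.

Run:
```python
from h import *
np.set_printoptions(precision=3,suppress=True)
e=np.load('side4.npy',allow_pickle=True).item()
h=cv2.cvtColor(e['img'],cv2.COLOR_RGB2HSV)
C=np.array([.492,-.3565]); yaw=np.deg2rad(55); hd=np.array([np.cos(yaw),np.sin(yaw)]); lt=np.array([hd[1],-hd[0]])
m=(((h[...,0]<8)|(h[...,0]>172))&(h[...,1]>170)&(h[...,2]>60)).astype(np.uint8)
for k in cv2.findContours(m,0,1)[0]:
    if cv2.contourArea(k)>100:
        p=np.array([plane(e,*q[0],.04)[:2] for q in k]); d=p-C; print('red-ish',p.mean(0),'along',(d@hd).min(),(d@hd).max(),'lat',(d@lt).min(),(d@lt).max())
for n,u,v,z in(('saw L top',284,290,.026),('saw blade mid',330,284,.02),('saw handle top',385,275,.026),('cup top',393,222,.095),('brown',297,208,.04)):
    p=plane(e,u,v,z); d=p[:2]-C; print(n,p,d@hd,d@lt)
P,Q,s=here(); F=frame(yaw,np.deg2rad(47))
T=np.r_[C-.016*hd,.014]; S=T+[0,0,.13]-.03*np.r_[hd,0]
print('T',T,'S',S); A=P+[0,-.1,.06]; print(Q.T@(A-P)*100); print(go(A,Q,S,F,15))
```

```text
red-ish [ 0.345 -0.414] along -0.18732571611653454 -0.07394057255306805 lat -0.1407260092025925 -0.03476785556061714
red-ish [ 0.231 -0.306] along -0.15612812522108713 -0.060381327167218106 lat -0.30825058958174795 -0.17978050997042644
saw L top [ 0.316 -0.517  0.026] -0.23244050676122932 -0.0520818070254554
saw blade mid [ 0.457 -0.516  0.02 ] -0.15115978652721637 0.0627037473302156
saw handle top [ 0.629 -0.516  0.026] -0.05219068741851359 0.20374003190115383
cup top [ 0.684 -0.371  0.095] 0.09801954614640121 0.16599395212573323
brown [ 0.391 -0.225  0.04 ] 0.04977161077032111 -0.15809465045734655
T [ 0.483 -0.37   0.014] S [ 0.466 -0.394  0.144]
[ -3.354   1.192 -11.105]
[[-1.609 -0.087 -0.604 -0.023  0.006  0.023]
 [-1.607 -0.035 -0.614 -0.023  0.006  0.023]
 [-1.604  0.016 -0.623 -0.023  0.006  0.023]
 [-1.6    0.068 -0.632 -0.023  0.006  0.023]
 [-1.594  0.12  -0.638 -0.023  0.006  0.023]
 [-1.587  0.172 -0.644 -0.023  0.006  0.023]
 [-1.579  0.223 -0.649 -0.023  0.006  0.023]
 [-1.569  0.275 -0.652 -0.023  0.006  0.023]
 [-1.558  0.326 -0.654 -0.023  0.006  0.023]
 [-1.546  0.377 -0.654 -0.023  0.006  0.023]
 [-1.533  0.428 -0.654 -0.023  0.006  0.023]
 [-1.519  0.479 -0.652 -0.023  0.006  0.023]
 [-1.504  0.529 -0.649 -0.023  0.006  0.023]
 [-1.487  0.579 -0.645 -0.023  0.006  0.023]
 [-1.469  0.628 -0.639 -0.023  0.006  0.023]]
```

Request:
send_rows(
  steps=[
    [6.5,-0.85,0.3,-2.8,0,0,0],
    [6.5,-0.85,0.3,-2.8,0,0,0],
    [6.5,-0.85,0.3,-2.8,0,0,0],
    [6.5,-0.8,0.3,-2.7,0,0,0],
    [6.5,-1.61,-0.09,-0.6,-0.023,0.002,0.023],
    [6.5,-1.61,-0.03,-0.61,-0.023,0.002,0.023],
    [6.5,-1.6,0.02,-0.62,-0.023,0.002,0.023],
    [6.5,-1.6,0.07,-0.63,-0.023,0.002,0.023],
    [6.5,-1.59,0.12,-0.64,-0.023,0.002,0.023],
    [6.5,-1.59,0.17,-0.64,-0.023,0.002,0.023],
    [6.5,-1.58,0.22,-0.65,-0.023,0.002,0.023],
    [6.5,-1.57,0.27,-0.65,-0.023,0.002,0.023],
    [6.5,-1.56,0.33,-0.65,-0.023,0.002,0.023],
    [6.5,-1.55,0.38,-0.65,-0.023,0.002,0.023],
    [6.5,-1.53,0.43,-0.65,-0.023,0.002,0.023],
    [6.5,-1.52,0.48,-0.65,-0.023,0.002,0.023],
    [6.5,-1.5,0.53,-0.65,-0.023,0.002,0.023],
    [6.5,-1.49,0.58,-0.65,-0.023,0.002,0.023],
    [6.5,-1.47,0.63,-0.64,-0.023,0.002,0.023],
    [6.5,0,0,0,0,0,0],
  ],
)

```text
time_s: 17.75
ee_pos: [0.4636, -0.4003, 0.1496]
orientation: [0.822, 0.43, 0.335, -0.165]
contact_force: [0.0, -0.0, -0.9]
finger_gap: 0.0649
grip_force: 0.0
```

Run:
```python
from h import *
np.set_printoptions(precision=3,suppress=True)
P,Q,s=here(); print(P,s['time_s'],s['joints'],'lean',np.rad2deg(np.arccos(-Q[2,2])),'yaw',np.rad2deg(np.arctan2(Q[1,2],Q[0,2])),'ty z',Q[2,1])
c=cam('wrist'); np.save('w5.npy',c,allow_pickle=True); save(c,'w5')
h=cv2.cvtColor(c['img'],cv2.COLOR_RGB2HSV); m=((h[...,1]<40)&(h[...,2]>120)).astype(np.uint8); m=cv2.morphologyEx(m,cv2.MORPH_CLOSE,np.ones((9,9)))
for k in cv2.findContours(m,0,1)[0]:
    if cv2.contourArea(k)>600:
        r=cv2.minAreaRect(np.array([plane(c,*q[0],.04)[:2] for q in k],np.float32)); print(cv2.boundingRect(k),r)
e=cam('side');np.save('side5.npy',e,allow_pickle=True)
```

```text
[ 0.464 -0.4    0.15 ] 17.75 [ 0.865  0.613  0.195  1.637 -0.818  1.378  0.804] lean 43.89924663965896 yaw 53.812781482168546 ty z 0.016434967159276004
(531, 264, 41, 36) ((0.6366360187530518, -0.5134528279304504), (0.01985577680170536, 0.04944084584712982), 87.78673553466797)
(295, 187, 47, 115) ((0.49008500576019287, -0.3574051856994629), (0.10897602140903473, 0.03931643068790436), 55.16566467285156)
(434, 84, 100, 102) ((0.7205681800842285, -0.3634592890739441), (0.1711486577987671, 0.09340109676122665), 28.978450775146484)
(76, 52, 165, 59) ((0.44931674003601074, -0.06621552258729935), (0.0157803762704134, 0.20940612256526947), 82.98185729980469)
(512, 0, 128, 83) ((1.0766743421554565, -0.3506837487220764), (0.20706897974014282, 0.2853030264377594), 65.62748718261719)
(242, 0, 131, 54) ((0.6632406115531921, -0.09253636002540588), (0.21482078731060028, 0.04348473995923996), 2.043144941329956)
```

View pics/w5.png

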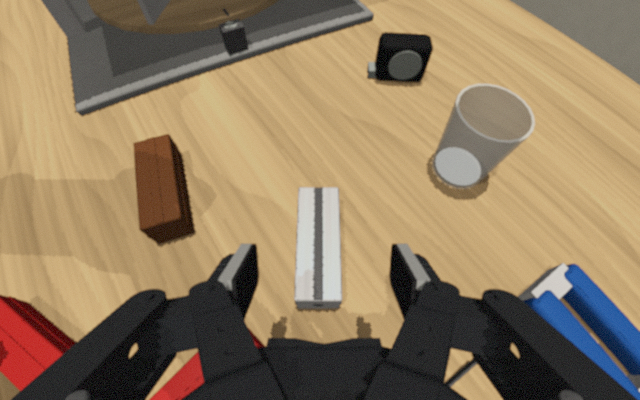

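The blank lies between the fingers, from (319,187) to (319,303). A red block's corner shows under the left finger at about (258,345), so I'll check that clearance.

Run:
```python
from h import *
np.set_printoptions(precision=3,suppress=True)
c=np.load('w5.npy',allow_pickle=True).item()
C=np.array([.490,-.357]); yaw=np.deg2rad(55.2); hd=np.array([np.cos(yaw),np.sin(yaw)]); lt=np.array([hd[1],-hd[0]])
e=np.load('side5.npy',allow_pickle=True).item(); d0=np.load('scene0.npy',allow_pickle=True).item()
for n,q,(u0,v0) in(('scene',d0,(280,194)),):
    h=cv2.cvtColor(q['img'],cv2.COLOR_RGB2HSV); m=(((h[...,0]<5)|(h[...,0]>175))&(h[...,1]>200)&(h[...,2]>150)).astype(np.uint8)
    w=np.zeros_like(m); w[v0-20:v0+20,u0-15:u0+15]=1; k=max(cv2.findContours(m*w,0,1)[0],key=cv2.contourArea)
    r=cv2.minAreaRect(np.array([plane(q,*p[0],.04)[:2] for p in k],np.float32)); b=cv2.boxPoints(r)-C; print(n,r); print(np.c_[b@hd,b@lt])
p=plane(c,256,340,.04)[:2]-C; print('corner wrist',p@hd,p@lt)
P,Q,s=here(); F=frame(yaw,np.deg2rad(44)); T=np.r_[C-.010*hd,.014]; S=T-.10*F[:,2]
print('T',T); print(go(P,Q,S,F,6))
```

```text
scene ((0.3521043658256531, -0.40316349267959595), (0.10376947373151779, 0.03374466672539711), 12.44195556640625)
[[-0.143 -0.134]
 [-0.166 -0.11 ]
 [-0.09  -0.039]
 [-0.067 -0.064]]
corner wrist -0.08466018872573852 -0.04803785885133714
T [ 0.484 -0.365  0.014]
[[-1.138 -0.069  0.405  0.002 -0.     0.002]
 [-1.138 -0.066  0.406  0.002 -0.     0.002]
 [-1.138 -0.063  0.406  0.002 -0.     0.002]
 [-1.138 -0.06   0.406  0.002 -0.     0.002]
 [-1.138 -0.057  0.407  0.002 -0.     0.002]
 [-1.138 -0.054  0.407  0.002 -0.     0.002]]
```

Run:
```python
from h import *
np.set_printoptions(precision=3,suppress=True)
C=np.array([.490,-.357]); yaw=np.deg2rad(55.2); hd=np.array([np.cos(yaw),np.sin(yaw)])
P,Q,s=here(); F=frame(yaw,np.deg2rad(44)); T=np.r_[C+.010*hd,.016]; S=T-.10*F[:,2]
print(go(P,Q,S,F,4))
```

```text
[[-1.313 -0.104  0.92   0.004 -0.     0.003]
 [-1.313 -0.097  0.92   0.004 -0.     0.003]
 [-1.313 -0.09   0.921  0.004 -0.     0.003]
 [-1.313 -0.083  0.921  0.004 -0.     0.003]]
```

Request:
send_rows(
  steps=[
    [6.5,-1.31,-0.1,0.92,0.004,0,0.003],
    [6.5,-1.31,-0.1,0.92,0.004,0,0.003],
    [6.5,-1.31,-0.09,0.92,0.004,0,0.003],
    [6.5,-1.31,-0.08,0.92,0.004,0,0.003],
    [6.5,0,0,1.5,0,0,0],
    [6.5,0,0,1.5,0,0,0],
    [6.5,0,0,1.5,0,0,0],
    [6.5,0,0,1.5,0,0,0],
    [6.5,0,0,1.5,0,0,0],
    [6.5,0,0,1.5,0,0,0],
    [6.5,0,0,1,0,0,0],
    [6.5,0,0,0,0,0,0],
    [6.5,0,0,0,0,0,0],
  ],
)

```text
time_s: 19.15
ee_pos: [0.4957, -0.3489, 0.0162]
orientation: [0.822, 0.429, 0.331, -0.174]
contact_force: [-0.9, 0.0, -0.2]
finger_gap: 0.0649
grip_force: 0.0
```

Request:
send_rows(
  steps=[
    [3,0,0,0,0,0,0],
    [3,0,0,0,0,0,0],
    [3,0,0,0,0,0,0],
    [3,0,0,0,0,0,0],
    [3,0,0,0,0,0,0],
    [3,0,0,0,0,0,0],
    [3,0,0,0,0,0,0],
    [3,0,0,0,0,0,0],
  ],
  newtons=70,
)

```text
time_s: 19.95
ee_pos: [0.4954, -0.35, 0.0168]
orientation: [0.822, 0.429, 0.331, -0.173]
contact_force: [-2.9, -4.2, 6.3]
finger_gap: 0.0389
grip_force: 70.7
```

Request:
send_rows(
  steps=[
    [3,0.7,0,-0.72,0,0,0],
    [3,1.4,0,-1.44,0,0,0],
    [3,2.1,0,-2.16,0,0,0],
    [3,2.1,0,-2.16,0,0,0],
    [3,2.1,0,-2.16,0,0,0],
    [3,1.4,0,-1.44,0,0,0],
    [3,0,0,0,0,0,0],
    [3,0,0,0,0,0,0],
  ],
)

```text
time_s: 20.75
ee_pos: [0.4959, -0.3479, 0.1564]
orientation: [0.822, 0.43, 0.331, -0.174]
contact_force: [-0.2, 0.7, -3.1]
finger_gap: 0.0394
grip_force: 70.5
```

Run:
```python
from h import *
np.set_printoptions(precision=3,suppress=True)
M=np.deg2rad(-97); P,Q,s=here(); print(P,s['contact_force'],s['finger_gap'],s['grip_force'],'lean',np.rad2deg(np.arccos(-Q[2,2])))
F=frame(M+np.pi,np.deg2rad(44)); S=loc(.29,0,.15,M); D=loc(.29,0,.08,M)
print(S);print(go(P,Q,S,F,14)[[0,4,9,13]]); print(F.T@(D-S)*100, F.T@(loc(.119,0,.08,M)-D)*100)
c=cam('wrist'); save(c,'w6'); np.save('w6.npy',c,allow_pickle=True)
```

```text
[ 0.496 -0.348  0.156] [-0.207  0.705 -3.127] 0.039371187586806744 70.46205639839172 lean 43.9632783251624
[ 0.559 -0.118  0.15 ]
[[ 1.123 -0.568  1.149  0.024  0.    -0.025]
 [ 1.169 -0.341  1.193  0.024  0.    -0.025]
 [ 1.193 -0.049  1.216  0.024  0.    -0.025]
 [ 1.186  0.186  1.209  0.024  0.    -0.025]]
[-4.863  0.     5.035] [12.301  0.    11.879]
```

Request:
send_rows(
  steps=[
    [3,1.12,-0.57,1.15,0.024,0,-0.025],
    [3,1.14,-0.51,1.16,0.024,0,-0.025],
    [3,1.15,-0.46,1.17,0.024,0,-0.025],
    [3,1.16,-0.4,1.18,0.024,0,-0.025],
    [3,1.17,-0.34,1.19,0.024,0,-0.025],
    [3,1.18,-0.28,1.2,0.024,0,-0.025],
    [3,1.18,-0.22,1.2,0.024,0,-0.025],
    [3,1.19,-0.16,1.21,0.024,0,-0.025],
    [3,1.19,-0.1,1.21,0.024,0,-0.025],
    [3,1.19,-0.05,1.22,0.024,0,-0.025],
    [3,1.19,0.01,1.22,0.024,0,-0.025],
    [3,1.19,0.07,1.21,0.024,0,-0.025],
    [3,1.19,0.13,1.21,0.024,0,-0.025],
    [3,1.19,0.19,1.21,0.024,0,-0.025],
    [3,-1.2,0,1.25,0,0,0],
    [3,-1.2,0,1.25,0,0,0],
    [3,-1.2,0,1.25,0,0,0],
    [3,-1.2,0,1.25,0,0,0],
    [3,0,0,0,0,0,0],
    [3,0,0,0,0,0,0],
  ],
)

```text
time_s: 22.8
ee_pos: [0.5587, -0.1186, 0.0806]
orientation: [0.695, 0.614, 0.281, -0.249]
contact_force: [0.8, 1.0, -2.6]
finger_gap: 0.0392
grip_force: 70.5
```

Run:
```python
from h import *
np.set_printoptions(precision=3,suppress=True)
M=np.deg2rad(-97); P,Q,s=here(); print(P,tolocal(P),s['contact_force'],s['finger_gap'],'lean',np.rad2deg(np.arccos(-Q[2,2])),np.rad2deg(np.arctan2(Q[1,2],Q[0,2])),Q[2,1])
F=frame(M+np.pi,np.deg2rad(44)); D=loc(.135,0,.08,M); print(go(P,Q,D,F,10)[[0,9]])
c=cam('wrist'); save(c,'w7'); np.save('w7.npy',c,allow_pickle=True)
h=cv2.cvtColor(c['img'],cv2.COLOR_RGB2HSV); m=((h[...,1]<45)&(h[...,2]>120)).astype(np.uint8); m[:, :270]=0;m[:,370:]=0;m[:140]=0;m=cv2.morphologyEx(m,cv2.MORPH_CLOSE,np.ones((9,9)))
for k in cv2.findContours(m,0,1)[0]:
    if cv2.contourArea(k)>300: print(cv2.boundingRect(k),[tolocal(plane(c,*q,P[2]-.017+.04)) for q in cv2.boxPoints(cv2.minAreaRect(k))])
```

```text
[ 0.559 -0.119  0.081] [ 0.291 -0.001  0.081] [ 0.75   0.986 -2.569] 0.03917362097839057 lean 44.07769801713858 83.05847366933533 -0.001800761751968083
[[ 1.115 -0.003  1.088 -0.    -0.    -0.   ]
 [ 1.116 -0.002  1.087 -0.    -0.    -0.   ]]
(270, 144, 100, 198) [array([ 0.333, -0.021,  0.104]), array([ 0.238, -0.029,  0.104]), array([0.239, 0.023, 0.104]), array([0.333, 0.017, 0.104])]
```

View pics/w7.png

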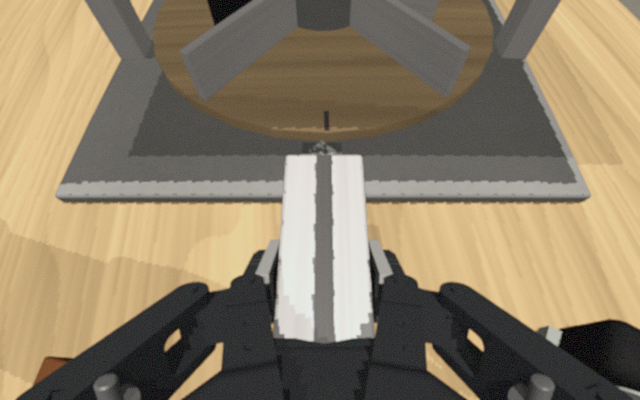

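The blank is held straight and level, in line with the pocket line at (327,120) and the block at (322,148). Going in.

Request:
send_rows(
  steps=[
    [3,1.12,0,1.09,0,0,0],
    [3,1.12,0,1.09,0,0,0],
    [3,1.12,0,1.09,0,0,0],
    [3,1.12,0,1.09,0,0,0],
    [3,1.12,0,1.09,0,0,0],
    [3,1.12,0,1.09,0,0,0],
    [3,1.12,0,1.09,0,0,0],
    [3,1.12,0,1.09,0,0,0],
    [3,1.12,0,1.09,0,0,0],
    [3,1.12,0,1.09,0,0,0],
    [3,0.58,0,0.55,0,0,0],
    [3,0.58,0,0.55,0,0,0],
    [3,0,0,0,0,0,0],
    [3,-0.3,0,0.31,0,0,0],
    [3,-0.3,0,0.31,0,0,0],
    [3,-0.14,0,0.14,0,0,0],
    [3,0,0,0,0,0,0],
  ],
)

```text
time_s: 24.55
ee_pos: [0.5798, 0.0521, 0.0697]
orientation: [0.695, 0.614, 0.28, -0.249]
contact_force: [-0.7, 0.1, -2.3]
finger_gap: 0.0393
grip_force: 70.5
```

Request:
send_rows(
  steps=[
    [3,-0.07,0,0.07,0,0,0],
    [3,-0.07,0,0.07,0,0,0],
    [3,-0.07,0,0.07,0,0,0],
    [3,0,0,0,0,0,0],
  ],
)

```text
time_s: 24.95
ee_pos: [0.58, 0.0526, 0.0673]
orientation: [0.694, 0.614, 0.281, -0.249]
contact_force: [0.0, 0.0, -1.8]
finger_gap: 0.039
grip_force: 70.5
```

Request:
send_rows(
  steps=[
    [3,-0.07,0,0.07,0,0,0],
    [3,-0.07,0,0.07,0,0,0],
    [3,0,0,0,0,0,0],
  ],
)

```text
time_s: 25.25
ee_pos: [0.5804, 0.0527, 0.0668]
orientation: [0.694, 0.614, 0.281, -0.249]
contact_force: [-2.7, -2.2, 4.8]
finger_gap: 0.0392
grip_force: 71.5
```

Request:
send_rows(
  steps=[
    [4.3,0,0,0,0,0,0],
    [4.8,0,0,0,0,0,0],
    [5.4,0,0,0,0,0,0],
    [6,0,0,0,0,0,0],
    [6,0,0,0,0,0,0],
    [6,0,0,0,0,0,0],
    [6,0,0,-1,0,0,0],
    [6,0,0,-1.5,0,0,0],
    [6,0,0,-2,0,0,0],
    [6,0,0,-2.5,0,0,0],
    [6,0,0,-2.5,0,0,0],
    [6,0,0,-2.5,0,0,0],
    [6,0,0,-2,0,0,0],
    [0,0,0,0,0,0,0],
    [0,0,0,0,0,0,0],
    [0,0,0,0,0,0,0],
    [0,0,0,0,0,0,0],
    [0,0,0,0,0,0,0],
  ],
)

```text
time_s: 27.05
ee_pos: [0.5679, -0.043, 0.1655]
orientation: [0.694, 0.615, 0.28, -0.249]
contact_force: [0.2, -0.4, 0.5]
finger_gap: -0.0001
grip_force: 0.0
```

Run:
```python
from h import *
np.set_printoptions(precision=3,suppress=True)
M=np.deg2rad(-97); P,Q,s=here(); print(P,tolocal(P),s['contact_force'],s['finger_gap'])
c=cam('wrist'); save(c,'w8'); np.save('w8.npy',c,allow_pickle=True)
F=frame(M+np.pi,np.deg2rad(44)); D=loc(.215,0,.074,M); print(go(P,Q,D,F,6)[[0,5]])
for n,q in (('mark',loc(.18,0,.05,M)),('block',loc(.199,0,.048,M)),('end',loc(.182,0,.09,M)),('in',loc(.072,0,.09,M))): print(n,proj(c,q))
```

```text
[ 0.568 -0.043  0.165] [ 0.215 -0.001  0.165] [ 0.2   -0.365  0.485] -0.0001417509366472172
[[-1.065  0.002  1.091 -0.    -0.     0.   ]
 [-1.064 -0.     1.092 -0.    -0.     0.   ]]
mark (np.float64(323.78281192017994), np.float64(258.118068756424))
block (np.float64(323.7308750765086), np.float64(279.7789663144657))
end (np.float64(323.71489798060736), np.float64(244.75145199976035))
in (np.float64(324.0176797704037), np.float64(134.76786831325978))
```

View pics/w8.png

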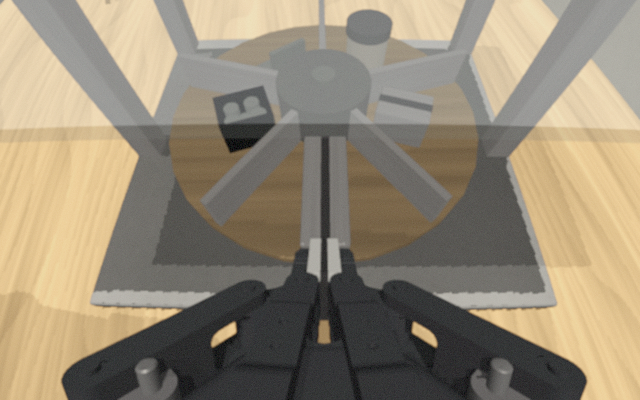

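The blank lies flat and centred in the pocket, between the spokes, with a gap to the hub. I've now viewed 11 pictures, one over the limit of 10, so I'll work from numbers only. Next I'll lower the closed fingers behind the blank and push it to the hub.

Request:
send_rows(
  steps=[
    [0,-1.06,0,1.09,0,0,0],
    [0,-1.06,0,1.09,0,0,0],
    [0,-1.06,0,1.09,0,0,0],
    [0,-1.06,0,1.09,0,0,0],
    [0,-1.06,0,1.09,0,0,0],
    [0,-1.06,0,1.09,0,0,0],
    [0,0,0,0,0,0,0],
    [0,0.36,0,0.35,0,0,0],
    [0,0.36,0,0.35,0,0,0],
    [0,0.36,0,0.35,0,0,0],
    [0,0.36,0,0.35,0,0,0],
    [0,0.36,0,0.35,0,0,0],
    [0,0.22,0,0.21,0,0,0],
    [0,0.22,0,0.21,0,0,0],
    [0,0.22,0,0.21,0,0,0],
    [0,0,0,0,0,0,0],
  ],
)

```text
time_s: 28.7
ee_pos: [0.5727, -0.0103, 0.075]
orientation: [0.694, 0.614, 0.281, -0.248]
contact_force: [-0.5, -1.0, -0.1]
finger_gap: 0.0002
grip_force: 0.4
```

Request:
send_rows(
  steps=[
    [0,0.15,0,0.14,0,0,0],
    [0,0.15,0,0.14,0,0,0],
    [0,0.15,0,0.14,0,0,0],
    [0,0.15,0,0.14,0,0,0],
  ],
)

```text
time_s: 29.1
ee_pos: [0.5733, -0.0019, 0.0748]
orientation: [0.694, 0.614, 0.281, -0.249]
contact_force: [0.6, -2.1, 1.2]
finger_gap: -0.0003
grip_force: 1.0
```

Request:
send_rows(
  steps=[
    [0,0.15,0,0.14,0,0,0],
    [0,0.11,0,0.1,0,0,0],
    [0,0.11,0,0.1,0,0,0],
  ],
)

```text
time_s: 29.4
ee_pos: [0.5737, 0.0026, 0.0748]
orientation: [0.694, 0.615, 0.28, -0.248]
contact_force: [-1.1, -4.8, 1.5]
finger_gap: 0.0001
grip_force: 2.7
```

Request:
send_rows(
  steps=[
    [0,0.08,0,0.07,0,0,0],
    [0,0.08,0,0.07,0,0,0],
    [0,0,0,0,0,0,0],
  ],
)

```text
time_s: 29.7
ee_pos: [0.5743, 0.0026, 0.0748]
orientation: [0.695, 0.614, 0.28, -0.247]
contact_force: [-1.7, -6.2, 2.0]
finger_gap: -0.0001
grip_force: 3.2
```

The blank has stopped against the hub: the force rises and it no longer moves. Backing off to check the end state.

Request:
send_rows(
  steps=[
    [0,-0.3,0,-0.28,0,0,0],
    [0,-0.6,0,-0.6,0,0,0],
    [0,-0.8,0,-0.8,0,0,0],
    [0,0,0,-2.5,0,0,0],
    [0,0,0,-2.5,0,0,0],
    [0,0,0,-2.5,0,0,0],
    [0,0,0,-2.5,0,0,0],
    [0,0,0,-2.5,0,0,0],
    [0,0,0,-2.5,0,0,0],
    [0,0,0,0,0,0,0],
    [0,0,0,0,0,0,0],
    [0,0,0,0,0,0,0],
  ],
)

```text
time_s: 30.9
ee_pos: [0.5581, -0.1208, 0.1823]
orientation: [0.694, 0.614, 0.28, -0.25]
contact_force: [-0.4, 1.2, -0.6]
finger_gap: -0.0002
grip_force: 0.0
```

Run:
```python
from h import *
np.set_printoptions(precision=3,suppress=True)
P,Q,s=here(); print(tolocal(P),s['time_s'],s['contact_force'])
c=cam('wrist'); save(c,'w9'); I=c['img'].astype(int)
def T(z,r): # profile along arc at radius r, angle, brightness & saturation on plane z
    ph=np.arange(-50,51,1.); out=[]
    for p in ph:
        q=loc(r*np.cos(np.deg2rad(p)),r*np.sin(np.deg2rad(p)),z); u,v=proj(c,q); px=I[int(round(v)),int(round(u))]; out.append((px.max()-px.min()))
    return ph,np.array(out)
# spokes/blank are grey (low chroma), disc is brown: at disc/blank tops
for z,r in((.09,.14),(.09,.12),(.095,.16)):
    ph,o=T(z,r); g=ph[o<25]; print(z,r,g)
# line near rim
for r in (.166,.171,.176):
    ph=np.arange(-5,5.1,.25); v=[I[tuple(int(round(x)) for x in proj(c,loc(r*np.cos(np.deg2rad(p)),r*np.sin(np.deg2rad(p)),.05))[::-1])].sum() for p in ph]; print(r,ph[np.argmin(v)],min(v),np.median(v))
# blank top ends along the lateral offsets
for l in (-.012,.012):
    a=np.arange(.04,.2,.002); print(l,[(round(x,3),int(np.ptp(I[tuple(int(round(k)) for k in proj(c,loc(x,l,.09))[::-1])])),int(I[tuple(int(round(k)) for k in proj(c,loc(x,l,.09))[::-1])].sum())) for x in a][::3])
```

```text
[ 0.293 -0.001  0.182] 30.9 [-0.373  1.192 -0.586]
0.09 0.14 [-37. -36. -35. -34. -33. -32. -31. -30. -29. -28. -27. -26. -25. -24.
 -23. -22.  -8.  -7.  -6.  -5.  -4.  -3.  -2.  -1.   0.   1.   2.   3.
   4.   5.   6.   7.   8.  23.  24.  25.  26.  27.  28.  29.  30.  31.
  32.  33.  34.  35.  36.  37.  38.]
0.09 0.12 [-50. -49. -48. -47. -46. -45. -44. -43. -42. -41. -40. -39. -38. -37.
 -36. -35. -34. -33. -32. -31. -30. -29. -28. -27. -26. -25. -24. -23.
 -22. -21. -20.  -9.  -8.  -7.  -6.  -5.  -4.  -3.  -2.  -1.   0.   1.
   2.   3.   4.   5.   6.   7.   8.   9.  20.  21.  22.  23.  24.  25.
  26.  27.  28.  29.  30.  31.  32.  33.  34.  35.  36.  37.  38.  39.
  40.  41.  42.  43.  44.  45.  46.  47.  48.  49.  50.]
0.095 0.16 [-35. -34. -33. -32. -31. -30. -29. -28. -27. -26. -25. -24. -23.  -6.
  -5.  -4.  -3.  -2.  -1.   0.   1.   2.   3.   4.   5.   6.   7.  24.
  25.  26.  27.  28.  29.  30.  31.  32.  33.  34.  35.  36.  37.]
0.166 0.75 163 275.0
0.171 0.75 141 284.0
0.176 0.75 162 302.0
-0.012 [(np.float64(0.04), 8, 246), (np.float64(0.046), 9, 225), (np.float64(0.052),
[... 788 characters left out ...]
7, 226), (np.float64(0.058), 7, 366), (np.float64(0.064), 6, 351), (np.float64(0.07), 6, 363), (np.float64(0.076), 8, 358), (np.float64(0.082), 6, 358), (np.float64(0.088), 4, 373), (np.float64(0.094), 7, 377), (np.float64(0.1), 8, 362), (np.float64(0.106), 7, 361), (np.float64(0.112), 6, 369), (np.float64(0.118), 7, 358), (np.float64(0.124), 7, 371), (np.float64(0.13), 5, 365), (np.float64(0.136), 6, 371), (np.float64(0.142), 9, 363), (np.float64(0.148), 7, 372), (np.float64(0.154), 5, 377), (np.float64(0.16), 9, 379), (np.float64(0.166), 5, 336), (np.float64(0.172), 5, 342), (np.float64(0.178), 6, 340), (np.float64(0.184), 6, 322), (np.float64(0.19), 44, 275), (np.float64(0.196), 45, 283)]
```

```bash
python3 -c "
from rig import arm
print(arm.job_done())"
```

```text
the job is handed in; nothing more can be done
None
```

The job is handed in, about 31 s in: by my last camera check the empty pocket stands within about 1° of the index block and the blank lies flat and endwise against the hub; I never moved to touch the cup, tape or hacksaw, but I viewed 11 pictures, one over the limit of 10.

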